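Send the syringe pump's pusher block back to its stop

ROBOT

A 6-joint arm with a two-finger parallel gripper is mounted at the origin on the work surface. World frame = base frame: x ahead of the robot, y to its left, z up, the work surface at z = 0. Lengths are in m, angles in rad, forces in N, time in s.
With the tool pointing down it reaches from about 0.375 to 0.75 m from the base axis. Payload 9 kg.
Tool frame: the origin (TCP) lies at the very end of the fingers, on their centre line; the grasp point (between the pads) lies grasp_offset behind it (grasp_offset is the distance from the TCP to the grasp point, in m); z points along the fingers, y is the line along which they close (so a half turn about z gives the same grasp; the last joint's range is limited). The gripper opens to 85 mm and grips with 20 to 120 N. Pads are 22 mm wide; open, the fingers measure 114 mm over their backs; the gripper's body (76 mm by 85 mm) begins 54 mm behind the grasp point. The pads swing forward as they close: fully open they stand 13 mm farther back than shut.
Start: joints at [-0.218, 0.104, 0.097, 1.564, 0, 1.353], TCP at [0.6, 0, 0.231] pointing down, gripper open.
Joint ranges: [-2.99, 2.99], [-0.84, 1.86], [-1.1, 1.16], [-1.84, 2.11], [-1.51, 1.56], [-3.14, 3.14]. Speed limits (rad/s): [2.22, 2.22, 2.57, 3.14, 3.14, 3.14].

INTERFACE

Orientations are given as a 3x3 rotation matrix whose columns are the frame's x, y, z axes.
In Python, from bench import * gives the robot as it stands.
- The arm moves only by the tool jog_arm, never from a script. Its arguments are lists of equal length, an entry for each row: "translation": the shift along the tool's x, y, z in mm, a list of three; "turn": the turn about the tool's z in rad; "hand": the closure, from 0 (fully open) to 1 (shut). A call has 1 to 8 rows; each row shifts and turns the commanded pose from where the row before left it, along the tool's axes as they then stand; what a row does not reach is not made up. A row lasts 1/8 s, in which the tool goes at most 62.5 mm and 10.7 degrees, less where a joint would pass 70% of its speed; a pose out of reach is approached as far as the arm can. A call is refused whole if a number of a shift passes 62.5 or a number of a turn 0.188, either way. A call with a gripper value outside its range is refused whole. The fingers move at their own pace and stop on an object; "force" is the grip in N (left out, the last holds). Time passes only in rows, so rows that do not move let the fingers close. It gives the time, the measured TCP pose, the force, the opening and the grip force at its end, in the units of the state.
- get_state(): the state, without advancing time (a new reading comes with each control period).
- camera(name): name is "scene" or "side" or "wrist"; returns a dict with "pixels" (420x560x3 uint8, red, green, blue), "range_z" (420x560 float32, m along the optical axis (not along the pixel's ray), 0 where there is no reading), "camera_matrix" (3x3 intrinsics, pixels), "rvec" (rotation vector, rad) and "tvec" (3), from world to camera coordinates, as OpenCV has them; the wrist camera has in their place "tool_from_camera" (4x4, takes a point from camera to tool coordinates, whose origin is the TCP and whose axes are the flange's). Camera axes: x right, y down, z forward; pixel columns grow to the right and rows downward; lengths in m; the calibration is good to about 2 mm. A picture is of the moment at which its call begins: read the wrist's pose just before it.
- job_done(): hands the job in; it is judged then, once.
The state is a dict: "t": time; "q": joint angles; "dq": joint speeds; "effort": joint torques, N m; "eef_pos": TCP position; "eef_rot": TCP orientation; "force": force on the tool from outside, world axes, zero at the start; "torque": the same for the moment, N m; "opening": finger opening in m; "grasp_force": force on a finger pad.
Only numpy, scipy, OpenCV 4.12 (cv2) and the standard library are available. Lean on these libraries where they do the work, as an engineer would, in place of code of your own. Each camera call takes 0.05 s, during which the arm holds its last target. There are 200 camera calls.

TASK

The syringe pump whose cradle is empty must be made ready for a new syringe: with shut fingertips press down the black release button in the middle of its pusher block to free the brake, keep it pressed while you push the block away from the cradle along the rods until it rests against the steel stop bar, then let the button spring up and come away. Never force the block along with the button up, and do not shove the stop bar out of its place. Nothing is to be grasped or lifted; leave the other pump and the glassware and tools around as they are.

Things in the scene. Friction and masses are not known exactly. Their poses are not given: they have to be found in the camera images.
- pump_empty: syringe pump with an empty cradle, the one to work on. White box fixed on the bench, 110 wide (x) x 300 long (y), deck 50 mm high, origin under its centre. Its y runs along the two rods from the grey V cradle (-y end, 68 long, 90 mm high) to the stop bar (+y)
- pump_empty_button_top (a point): centre of the top of the empty pump's release button: ribbed black plate 44 (x) x 36 (y) mm in the middle of the pusher block, 94 mm above the bench when up. Goes 8 mm straight down on a spring: 5 N at 2 mm, 7 N at 4 mm, 8.5 N fully down; springs up by itself. 4 mm off its +y edge the block carries an upright ridge (60 x 12 mm, top 111 mm high) for a fingertip on the button to push against, to +y. Axes as the pump's
- pump_empty_button (a joint): release button of the empty pump, m pressed down: 0 up (braked, the block resists about 17 N), brake wholly free from 0.004 on, 0.008 fully down. Keep it 4 mm or more down while the block moves
- pump_empty_block (a joint): position of the pusher block of the empty pump along the rods, m, growing towards the stop bar (pump +y); with the button down it slides with 1 to 2 N
- pump_empty_block_face (a point): middle of the +y face of the empty pump's aluminium pusher block (100 (x) x 60 (y) mm, top 85 mm high), 70 mm high; this face meets the stop bar. The button's centre lies 34 mm to -y of it. Axes as the pump's
- pump_empty_stop_face (a point): middle of the -y face of the empty pump's stop bar, 70 mm high: a steel crossbar 100 (x) x 12 (y) x 26 mm, top 79 mm high, a black thumbscrew at its -x end, clamped across the rods; it slips if pushed with over about 45 N. Axes as the pump's
- pump_loaded: syringe pump with a clear syringe (25 dia, clamp on it 111 mm high) in its cradle, plunger reaching to the block; leave it alone. White box fixed on the bench, 110 wide (x) x 300 long (y), deck 50 mm high, origin under its centre. Its y runs along the two rods from the grey V cradle (-y end, 68 long, 90 mm high) to the stop bar (+y)
- pump_loaded_button_top (a point): centre of the top of the loaded pump's release button: ribbed black plate 44 (x) x 36 (y) mm in the middle of the pusher block, 94 mm above the bench when up. Goes 8 mm straight down on a spring: 5 N at 2 mm, 7 N at 4 mm, 8.5 N fully down; springs up by itself. 4 mm off its +y edge the block carries an upright ridge (60 x 12 mm, top 111 mm high) for a fingertip on the button to push against, to +y. Axes as the pump's
- pump_loaded_button (a joint): release button of the loaded pump, m pressed down: 0 up (braked, the block resists about 17 N), brake wholly free from 0.004 on, 0.008 fully down. Keep it 4 mm or more down while the block moves
- pump_loaded_block (a joint): position of the pusher block of the loaded pump along the rods, m, growing towards the stop bar (pump +y); with the button down it slides with 1 to 2 N
- pump_loaded_block_face (a point): middle of the +y face of the loaded pump's aluminium pusher block (100 (x) x 60 (y) mm, top 85 mm high), 70 mm high; this face meets the stop bar. The button's centre lies 34 mm to -y of it. Axes as the pump's
- pump_loaded_stop_face (a point): middle of the -y face of the loaded pump's stop bar, 70 mm high: a steel crossbar 100 (x) x 12 (y) x 26 mm, top 79 mm high, a black thumbscrew at its -x end, clamped across the rods; it slips if pushed with over about 45 N. Axes as the pump's
- beaker: glass beaker, 66 dia x 85 mm high, bystander; origin under its centre
- reagent: amber bottle, 60 dia x 110 mm high, bystander; origin under its centre
- flask: conical glass flask, 72 dia x 110 mm high, bystander; origin under its centre
- jar: small white jar, 44 dia x 50 mm high, bystander; origin under its centre
- spare_syringe: clear syringe lying on the bench along its y, 25 dia x 152 mm long, bystander; origin under the middle of its barrel
- cylinder: measuring cylinder, foot 60 dia, 158 mm high, bystander; origin under its centre
- spatula: thin steel lab spatula with a black grip, lying along its x, 182 x 14 x 12 mm, bystander; origin under its middle

How it is judged:
On the way, in this order (a step that is already met when the one before it is completed fails the run):
1. the empty pump's release button is pressed down while the block is still where it was (value of joint pump_empty_button above 0.002 m and distance of pump_empty_block_face from where it was at the start of the episode below 0.012 m), for 0.1 s.
2. with the button still down, the block reaches the stop bar (value of joint pump_empty_button above 0.002 m and y of pump_empty_block_face in the frame of pump_empty_stop_face between -0.003 and 0.003 m), for 0.1 s.
At the end, for the whole second after the job is handed in: The empty pump's block rests within 3 mm of its stop bar with the release button sprung up (under 1.5 mm) and the block still; that stop bar, and the other pump's block and stop bar, are within 4 mm of where they were; each loose thing is within 25 mm of where it was (y of pump_empty_block_face in the frame of pump_empty_stop_face between -0.003 and 0.003 m and value of joint pump_empty_button below 0.0015 m and velocity of joint pump_empty_block between -0.005 and 0.005 m/s and distance of each of pump_empty_stop_face, pump_loaded_block_face, pump_loaded_stop_face from where it was at the start of the episode below 0.004 m and distance of each of beaker, reagent, flask, jar, spare_syringe, cylinder, spatula from where it was at the start of the episode below 0.025 m); the robot touches nothing.
It fails at once if the block is forced along (over 12 mm/s) with its button up (pressed under 1.5 mm) (value of joint pump_empty_button below 0.0015 m and (velocity of joint pump_empty_block above 0.012 m/s or velocity of joint pump_empty_block below -0.012 m/s)).
It fails at once if the stop bar is shoved more than 6 mm (distance of pump_empty_stop_face from where it was at the start of the episode above 0.006 m).
It fails at once if the other pump's button is pressed (over 2 mm), or its block or stop bar moved more than 6 mm (value of joint pump_loaded_button above 0.002 m or distance of any of pump_loaded_block_face, pump_loaded_stop_face from where it was at the start of the episode above 0.006 m).
It fails at once if a loose thing is lifted, or moved more than 40 mm (height (world z) of any of beaker, reagent, flask, jar, spare_syringe, cylinder, spatula above 0.015 m or distance of any of beaker, reagent, flask, jar, spare_syringe, cylinder, spatula from where it was at the start of the episode above 0.04 m).
It also fails if it takes over 40 s, if anything falls off the work surface, if the arm or the gripper's body presses on something with over 40 N, if the wrist force passes 120 N, or if a joint passes its speed limit or range.

## Working session

There is one attempt and no reset: what is moved stays moved. The work goes in short steps, Python scripts to look and compute and a tool call to move; the robot and the scene stay as the last step left them, time stands still between calls to the robot, and variables do not carry over. Pictures are saved under pics/ and viewed, at most 10 in all, crops included, and the job is handed in when it is done.

Besides the shell and the picture viewer there is one more tool, called after "Emit:" as name([rows], argument=value, ...), one row to a line, values as JSON. jog_arm: Moves the arm, as the interface text tells. Its arguments: {"type":"object","properties":{"translation":{"type":"array","items":{"type":"array","items":{"type":"number"}}},"turn":{"type":"array","items":{"type":"number"}},"hand":{"type":"array","items":{"type":"number"}},"force":{"type":"number"}},"required":["translation","turn","hand"]}

```bash
mkdir -p pics
cat > h.py <<'E'
from bench import *
import numpy as np, cv2
def pts(c, st=None):
    "world xyz per pixel"
    K=c["camera_matrix"]; z=c["range_z"]; v,u=np.indices(z.shape)
    P=np.stack([(u-K[0,2])/K[0,0]*z,(v-K[1,2])/K[1,1]*z,z],-1)
    if "rvec" in c:
        R=cv2.Rodrigues(np.array(c["rvec"],float))[0]; W=(P-np.array(c["tvec"]).ravel())@R
    else:
        T=np.array(c["tool_from_camera"]); W=P@T[:3,:3].T+T[:3,3]
        W=W@np.array(st["eef_rot"]).T+np.array(st["eef_pos"])
    W[z==0]=np.nan
    return W
E
python3 - <<'E'
from h import *
s=get_state(); print(s["eef_rot"],s["eef_pos"],s["t"],s["force"])
for n in("scene","side"):
    c=camera(n); np.savez(f"{n}.npz",**c); cv2.imwrite(f"pics/{n}.png",c["pixels"][...,::-1])
E
```

```text
[[ 3.46965848e-05  9.99999186e-01 -1.27578365e-03]
 [ 9.99999969e-01 -3.43842259e-05  2.44857990e-04]
 [ 2.44813923e-04 -1.27579210e-03 -9.99999156e-01]] [5.99670377e-01 6.38580406e-05 2.30544658e-01] 0.0 [-1.04264047 -0.15132937 -0.73625832]
```

View pics/scene.png

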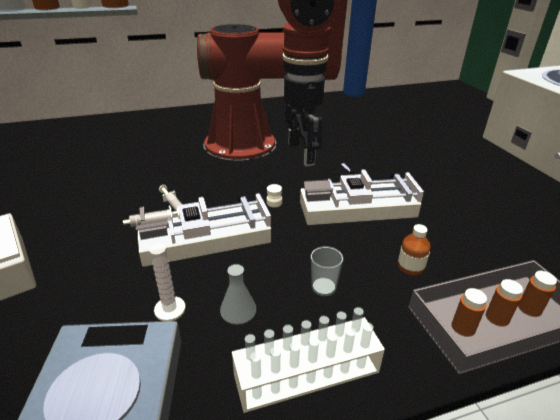

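View pics/side.png

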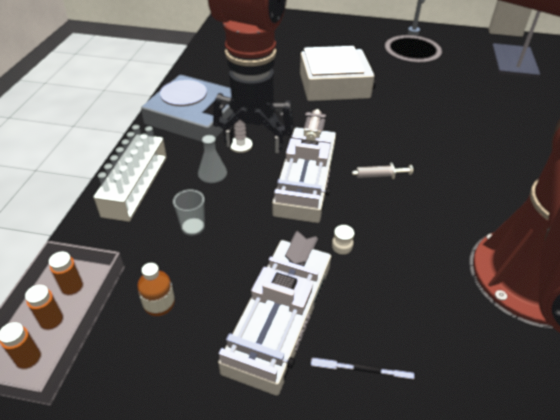

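The empty pump is the right one in the scene view (cradle at 318,187; button at 355,183; stop bar at 412,185) and the lower one in the side view (cradle at 298,248, button at 285,282, stop bar at 252,355). Next I'll measure it from the depth data.

Run:
```python
from h import *
c=dict(np.load("side.npz")); W=pts(c); I=c["pixels"]
u0,v0,u1,v1=215,225,340,390
w=W[v0:v1,u0:u1]; g=I[v0:v1,u0:u1].astype(int).max(-1)
def box(n,m):
    p=w[m]; 
    if len(p)<5: print(n,len(p)); return
    r=cv2.minAreaRect((p[:,:2]*1000).astype(np.float32)); print(n,len(p),p.mean(0).round(4),np.round(r[0],1),np.round(r[1],1),round(r[2],1))
z=w[...,2]
box("deck",(z>.045)&(z<.055)); box("btn",(z>.088)&(z<.098)&(g<70))
box("ridge",(z>.106)&(z<.116)); box("blocktop",(z>.081)&(z<.088)&(g>90)); box("bar",(z>.076)&(z<.0805))
cv2.imwrite("pics/sidecrop.png",cv2.resize(I[v0:v1,u0:u1,::-1],None,fx=4,fy=3.6))
zz=np.nan_to_num(z); 
for lo in np.arange(.04,.13,.005): print(round(lo*1000),((zz>=lo)&(zz<lo+.005)).sum(),end="; ")
for n in ("scene",):
    c2=dict(np.load(n+".npz")); W2=pts(c2); p=W2[165:225,295:425]; q=p[...,2]
    m=(q>.106)&(q<.116); print("\nscene ridge",p[m].mean(0),m.sum())
    m=(q>.045)&(q<.055);print(cv2.minAreaRect((p[m][:,:2]*1000).astype(np.float32)))
```

```text
deck 3121 [0.4988 0.2284 0.0493] [497.1 170.4] [381.8 111.1] 79.4
btn 18 [0.4825 0.193  0.0937] [481.9 192.4] [19.   4.1] 85.5
ridge 202 [0.5056 0.2207 0.1095] [506.2 219.7] [13.8 58.6] 78.6
blocktop 1247 [0.4996 0.2012 0.0841] [504.7 209.8] [299.8 100.7] 79.7
bar 864 [0.5136 0.2657 0.0783] [497.3 210.1] [301.3 114.2] 79.6
40 192; 45 2179; 50 942; 55 226; 60 289; 65 1099; 70 598; 75 924; 80 1060; 85 502; 90 332; 95 101; 100 58; 105 130; 110 86; 115 0; 120 0; 125 0; 
scene ridge [0.51229398 0.21468294 0.10927405] 64
((508.5870361328125, 206.25894165039062), (300.7880859375, 113.31926727294922), 80.05113220214844)
```

View pics/sidecrop.png

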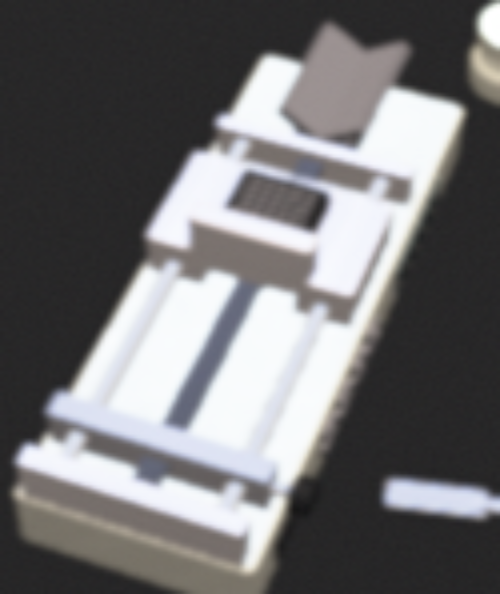

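The crop shows the pusher block with its button (crop 280,200), the ridge in front of it toward the stop bar (crop 160–270,440), and free rods between them. Pump +y points along 79.6° in world, so I'll move above the button and shut the fingers.

Emit:
jog_arm([
  [47,-24,0],
  [47,-24,0],
  [47,-24,0],
  [47,-24,0],
  [0,0,0],
  [0,0,0],
], turn=[0,0,0,0,0.18,0], hand=[1,1,1,1,1,1])

```text
t: 0.85
eef_pos: [0.5037, 0.1884, 0.2311]
eef_rot: [[0.177, 0.984, -0.0], [0.984, -0.177, -0.0], [-0.0, -0.0, -1.0]]
force: [-0.5, -0.4, -0.7]
opening: -0.0001
grasp_force: 0.0
```

Run:
```python
from h import *
s=get_state(); c=camera("wrist"); W=pts(c,s); I=c["pixels"]
np.savez("w.npz",W=W,I=I); cv2.imwrite("pics/w1.png",I[...,::-1])
print(s["eef_pos"],s["eef_rot"],s["opening"],s["t"],s["force"])
z=W[...,2]
for n,a,b in(("ridge",.107,.115),("btn",.09,.098),("block",.083,.088),("bar",.075,.081),("deck",.045,.055)):
    m=(z>a)&(z<b); p=W[m]
    if len(p)>5: print(n,len(p),np.median(p,0).round(4),cv2.minAreaRect((p[:,:2]*1000).astype(np.float32)))
```

```text
[0.50368058 0.18842113 0.23107092] [[ 1.77024819e-01  9.84206352e-01 -2.63884786e-04]
 [ 9.84206367e-01 -1.77024863e-01 -1.55508667e-04]
 [-1.99766786e-04 -2.32188193e-04 -9.99999953e-01]] -8.398887444245499e-05 0.85 [-0.52348799 -0.40714998 -0.66959163]
ridge 1196 [0.5159 0.2194 0.1105] ((609.1947021484375, 219.28355407714844), (261.3540954589844, 24.877899169921875), 1.3547059297561646)
btn 2029 [0.5066 0.1945 0.0942] ((610.5547485351562, 178.10763549804688), (279.783447265625, 108.50395202636719), 1.6293343305587769)
block 4567 [0.5316 0.1922 0.085 ] ((629.8106689453125, 175.18536376953125), (239.59609985351562, 434.3023376464844), 60.644142150878906)
bar 4343 [0.5409 0.3116 0.0785] ((625.902587890625, 179.4719696044922), (241.57272338867188, 437.7716064453125), 61.170806884765625)
deck 13501 [0.5215 0.2574 0.0501] ((417.6194152832031, 163.4042510986328), (703.36083984375, 390.55010986328125), 2.1568844318389893)
```

View pics/w1.png

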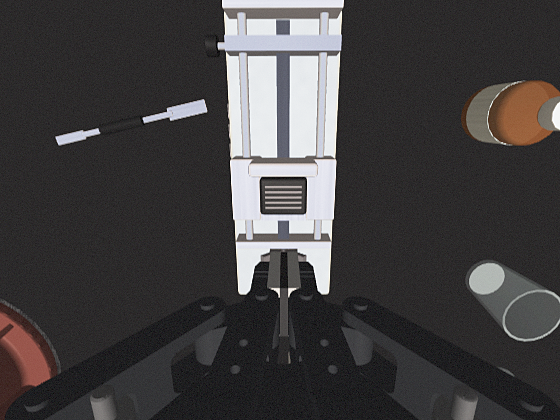

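The wrist view shows the button at about (283,196), ridge at (283,169), stop bar at (283,44), all nicely aligned with the tool axes. I'll get tool-frame offsets from these windows.

Run:
```python
from h import *
d=np.load("w.npz"); W=d["W"]; s=get_state(); R=np.array(s["eef_rot"]); T=(W-np.array(s["eef_pos"]))@R*1000; z=W[...,2]
for n,(u0,u1,v0,v1),a,b in(("ridge",(245,322,155,182),.107,.114),("btn",(255,312,172,218),.091,.0975),("block",(225,342,150,225),.083,.088),("bar",(230,345,30,60),.075,.082),("deck",(215,350,0,300),.046,.054)):
    m=np.zeros(z.shape,bool); m[v0:v1,u0:u1]=1; m&=(z>a)&(z<b); p=T[m]
    print(n,m.sum(),np.percentile(p,[2,50,98],axis=0).round(1).tolist(),cv2.minAreaRect(p[:,:2].astype(np.float32)))
```

```text
ridge 953 [[25.6, -29.4, 118.8], [31.1, -0.5, 120.3], [36.6, 27.6, 123.1]] ((31.043251037597656, -0.8684158325195312), (59.878570556640625, 11.390676498413086), 89.87684631347656)
btn 1704 [[-13.7, -21.5, 135.2], [3.8, -0.5, 136.8], [20.2, 20.0, 139.2]] ((3.120518684387207, -0.7925243377685547), (34.8603515625, 43.87348556518555), 0.02103409171104431)
block 3392 [[-21.9, -49.3, 144.5], [3.6, -1.0, 146.0], [35.9, 47.7, 147.5]] ((6.860118865966797, -0.7647209167480469), (99.87480926513672, 60.040252685546875), 89.90933990478516)
bar 1889 [[128.9, -44.0, 150.3], [134.7, 1.3, 151.9], [140.8, 47.3, 154.5]] ((135.02957153320312, 1.3991546630859375), (95.48946380615234, 12.803135871887207), 89.93283081054688)
deck 12204 [[-113.4, -53.9, 179.1], [78.0, -6.4, 181.0], [159.5, 52.3, 182.9]] ((19.242156982421875, -0.7615776062011719), (109.96531677246094, 295.69036865234375), 89.9884262084961)
```

Everything is aligned to within 0.2°. The button top is 137 mm below the TCP, the ridge face is at x = 25, and travel to the bar is about 92 mm. I'll descend to 5 mm above the button.

Emit:
jog_arm([
  [5,-0.8,50],
  [0,0,50],
  [0,0,28],
  [0,0,4],
  [0,0,0],
], turn=[0,0,0,0,0], hand=[1,1,1,1,1])

```text
t: 1.52
eef_pos: [0.5047, 0.1927, 0.1002]
eef_rot: [[0.178, 0.984, 0.001], [0.984, -0.178, 0.0], [0.0, 0.001, -1.0]]
force: [-0.2, 0.2, 1.0]
opening: -0.0001
grasp_force: 0.0
```

Emit:
jog_arm([
  [0,0,5],
  [0,0,3],
  [0,0,3],
  [0,0,0],
  [0,0,0],
], turn=[0,0,0,0,0], hand=[1,1,1,1,1])

```text
t: 2.15
eef_pos: [0.5051, 0.1931, 0.0896]
eef_rot: [[0.179, 0.984, 0.002], [0.984, -0.179, 0.0], [0.0, 0.002, -1.0]]
force: [-0.0, -1.2, 7.0]
opening: 0.0003
grasp_force: 3.4
```

Emit:
jog_arm([
  [0,0,1.5],
  [0,0,0],
  [4,0,0],
  [4,0,0],
  [4,0,0],
], turn=[0,0,0,0,0], hand=[1,1,1,1,1])

```text
t: 2.78
eef_pos: [0.5073, 0.205, 0.0882]
eef_rot: [[0.179, 0.984, 0.002], [0.984, -0.179, -0.0], [0.0, 0.002, -1.0]]
force: [0.7, -1.7, 7.8]
opening: 0.0001
grasp_force: 3.7
```

Emit:
jog_arm([
  [7,0,0],
  [8,0,0],
  [8,0,0],
  [8,0,0],
  [8,0,0],
  [8,0,0],
  [8,0,0],
  [5,0,0],
], turn=[0,0,0,0,0,0,0,0], hand=[1,1,1,1,1,1,1,1])

```text
t: 3.78
eef_pos: [0.5179, 0.2643, 0.0881]
eef_rot: [[0.179, 0.984, 0.002], [0.984, -0.179, 0.0], [0.001, 0.002, -1.0]]
force: [-0.8, -1.0, 7.3]
opening: -0.0002
grasp_force: 3.7
```

Run:
```python
from h import *
s=get_state(); c=camera("wrist"); W=pts(c,s); I=c["pixels"]; cv2.imwrite("pics/w2.png",I[...,::-1])
R=np.array(s["eef_rot"]); T=(W-np.array(s["eef_pos"]))@R*1000; z=W[...,2]; ok=abs(T[...,1])<55
for n,a,b in(("ridge",.107,.114),("block",.0825,.0885),("bar",.074,.0815)):
    m=ok&(z>a)&(z<b)&(T[...,0]>-5)&(T[...,0]<70); p=T[m]; print(n,m.sum(),np.percentile(p,[2,50,98],axis=0).round(1).tolist() if len(p) else 0)
```

```text
ridge 4237 [[6.7, -28.7, -24.8], [25.8, -0.7, -22.6], [31.1, 26.7, -19.3]]
block 6393 [[-4.4, -49.4, -0.2], [9.1, -1.4, 2.9], [31.2, 47.3, 4.8]]
bar 6065 [[30.8, -49.0, 7.4], [56.5, -0.9, 9.1], [63.0, 46.7, 13.3]]
```

View pics/w2.png

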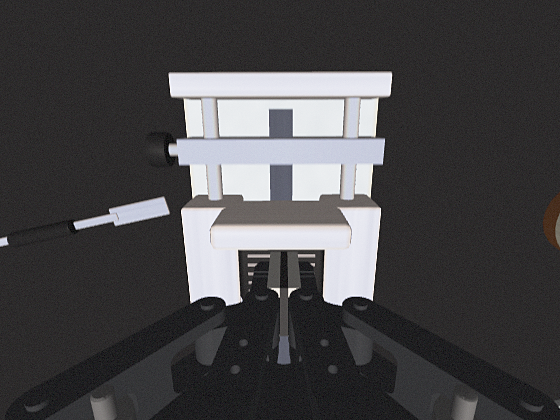

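The block has travelled with the fingertip. The remaining gap to the bar is about 19 mm (block edge row 200, bar row 163), so I'll slow down.

Emit:
jog_arm([
  [5,0,0],
  [5,0,0],
  [4,0,0],
  [2,0,0],
  [2,0,0],
  [1,0,0],
  [1,0,0],
  [0,0,0],
], turn=[0,0,0,0,0,0,0,0], hand=[1,1,1,1,1,1,1,1])

```text
t: 4.82
eef_pos: [0.5214, 0.2839, 0.0882]
eef_rot: [[0.179, 0.984, 0.002], [0.984, -0.179, 0.0], [0.001, 0.002, -1.0]]
force: [-0.5, -0.2, 7.8]
opening: -0.0001
grasp_force: 3.7
```

Emit:
jog_arm([
  [1,0,0],
  [1,0,0],
  [1,0,0],
  [0,0,0],
], turn=[0,0,0,0], hand=[1,1,1,1])

```text
t: 5.32
eef_pos: [0.5218, 0.2858, 0.0879]
eef_rot: [[0.179, 0.984, 0.001], [0.984, -0.179, -0.002], [-0.001, 0.002, -1.0]]
force: [-0.7, -4.5, 7.4]
opening: 0.0001
grasp_force: 3.7
```

Emit:
jog_arm([
  [1,0,0],
  [1,0,0],
  [1,0,0],
  [0,0,0],
], turn=[0,0,0,0], hand=[1,1,1,1])

```text
t: 5.82
eef_pos: [0.5224, 0.2888, 0.0879]
eef_rot: [[0.179, 0.984, 0.002], [0.984, -0.179, -0.002], [-0.001, 0.002, -1.0]]
force: [-0.9, -5.7, 7.6]
opening: -0.0003
grasp_force: 3.7
```

Run:
```python
from h import *
s=get_state(); c=camera("wrist"); W=pts(c,s); I=c["pixels"]; cv2.imwrite("pics/w3.png",I[...,::-1])
R=np.array(s["eef_rot"]); T=(W-np.array(s["eef_pos"]))@R*1000; z=W[...,2]; ok=abs(T[...,1])<52
for n,a,b in(("ridge",.107,.114),("block",.0825,.0885),("bar",.074,.0815)):
    m=ok&(z>a)&(z<b)&(T[...,0]>-5)&(T[...,0]<60); p=T[m]; print(n,m.sum(),np.percentile(p[:,0],[2,50,98]).round(1).tolist() if len(p) else 0)
m=ok&(abs(T[...,1])>36)&(T[...,0]>15)&(T[...,0]<52); p=T[m]
for x in range(15,52): 
    q=p[(p[:,0]>=x)&(p[:,0]<x+1)]; print(x,len(q),np.round(s["eef_pos"][2]*1000-np.median(q[:,2]),1) if len(q) else "",end="; ")
```

```text
ridge 4197 [6.7, 20.9, 26.3]
block 5294 [-4.4, 11.8, 59.4]
bar 5421 [26.1, 32.9, 58.3]
15 92 85.1; 16 103 85.0; 17 89 85.2; 18 100 85.3; 19 105 85.2; 20 103 85.2; 21 102 85.2; 22 105 85.1; 23 91 85.1; 24 119 85.0; 25 161 84.1; 26 211 80.8; 27 115 79.1; 28 89 79.1; 29 112 79.1; 30 103 79.1; 31 99 79.2; 32 111 79.2; 33 97 79.3; 34 107 79.2; 35 111 79.3; 36 105 79.2; 37 192 78.6; 38 448 69.4; 39 68 50.5; 40 57 50.8; 41 73 50.6; 42 78 50.6; 43 61 50.6; 44 71 50.7; 45 75 50.6; 46 73 50.4; 47 60 50.7; 48 78 50.6; 49 73 50.5; 50 66 50.8; 51 71 50.6;
```

View pics/w3.png

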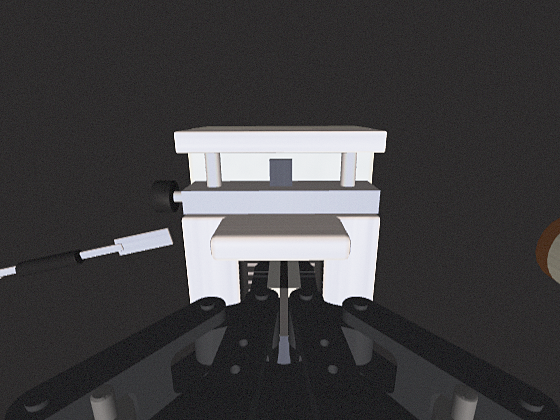

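The block sits flush against the bar (edge row 215), and the bar is still where it was. Now I'll lift straight up.

Emit:
jog_arm([
  [0,0,-4],
  [0,0,-6],
  [0,0,-20],
  [0,0,-50],
  [0,0,-50],
  [0,0,0],
  [0,0,0],
], turn=[0,0,0,0,0,0,0], hand=[1,1,1,1,1,1,1])

```text
t: 6.75
eef_pos: [0.5217, 0.2897, 0.2172]
eef_rot: [[0.179, 0.984, 0.001], [0.984, -0.179, 0.0], [0.0, 0.0, -1.0]]
force: [-0.6, -0.7, -0.6]
opening: 0.0
grasp_force: 0.0
```

Run:
```python
from h import *
s=get_state(); c=camera("wrist"); W=pts(c,s); I=c["pixels"]
R=np.array(s["eef_rot"]); T=(W-np.array(s["eef_pos"]))@R*1000; z=W[...,2]*1000
p=T[(abs(T[...,1])>34)&(abs(T[...,1])<48)]; h=s["eef_pos"][2]*1000-p[:,2]
for x in range(18,42): 
    q=h[(p[:,0]>=x)&(p[:,0]<x+1)]; print(x,len(q),np.round(np.median(q),1) if len(q) else "",end="; ")
m=(abs(T[...,1])<15)&(T[...,0]>-22)&(T[...,0]<4)&(z>75)&(z<100); print("\nbtn z",np.percentile(z[m],[10,50,90]),m.sum(),s["force"],s["t"])
```

```text
18 31 85.0; 19 32 85.1; 20 33 84.8; 21 30 85.3; 22 38 85.1; 23 38 85.0; 24 45 84.8; 25 62 82.2; 26 30 79.1; 27 31 78.9; 28 29 79.1; 29 31 79.1; 30 32 78.9; 31 33 78.9; 32 43 78.9; 33 42 79.1; 34 32 79.2; 35 34 79.1; 36 31 79.0; 37 104 72.4; 38 27 68.6; 39 25 68.2; 40 26 67.6; 41 24 67.5; 
btn z [93.5087848  94.40125303 95.33571399] 900 [-0.55788064 -0.66498786 -0.57630883] 6.75
```

The block is flush with the bar, the button is back up at 94 mm, and the arm is clear, so I'm handing in.

```bash
python3 -c "
from bench import *
print(job_done())"
```

```text
the job is handed in; nothing more can be done
None
```

The job is handed in: the empty pump's block rests against its stop bar, the release button has sprung up, the stop bar hasn't shifted, and the arm is clear of everything; no verdict was shown on hand-in.

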